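Strip the part stack on the housing into its inspection nests

TASK

The parts stripped from a drive are stacked on the round steel housing. Take the stack apart from the top down, one part at a time, and set each part down flat, right way up and without dropping it, inside the black-rimmed nest of its own shape: shaft key in the oblong nest, hex nut in the hexagonal one, bearing in the round one, square plate in the square one.

Things in the scene. Friction and masses are not known exactly. Their poses are not given: they have to be found in the camera images.
- plate_c (a point): square drilled steel plate, 60 x 60 x 24 mm tall, bottom of the stack, lying flat on the housing (0.50 kg). Loose. Its sides face +-x and +-y. This point is its centre, half-way up; z up.
- bearing_c (a point): round steel ball bearing, 52 mm diameter, 22 mm tall, dark ring on its top face; second from the bottom, on the square plate (0.22 kg). Loose. This point is its centre, half-way up; z up.
- nut_c (a point): hexagonal nut, dark steel, 36 mm across the flats, 42 mm across the corners, 20 mm tall; third, on the bearing; its flats face +-y and every 60 degrees from there (0.11 kg). Loose. This point is its centre, half-way up; z up.
- key_c (a point): long steel shaft key with rounded ends, 34 mm long (along its x axis), 14 mm wide (along y), 20 mm tall; top of the stack, on the nut (0.06 kg). Loose. This point is its centre, half-way up; z up.
- nest_plate_floor (a point): the nest for the square plate: shallow plastic tray, black rim, grey floor fixed to the table, square, inside 76 x 76 mm, sides along x and y; rim 5 mm wide, its top 4 mm above the inside floor and 7 mm above the table. This point is the centre of the inside floor; z up. Empty at the start.
- nest_bearing_floor (a point): the nest for the bearing: shallow plastic tray, black rim, grey floor fixed to the table, round, inside 68 mm diameter; rim 5 mm wide, its top 4 mm above the inside floor and 7 mm above the table. This point is the centre of the inside floor; z up. Empty at the start.
- nest_nut_floor (a point): the nest for the hex nut: shallow plastic tray, black rim, grey floor fixed to the table, hexagonal, inside 52 mm across the flats, flats facing +-y and every 60 degrees from there; rim 5 mm wide, its top 4 mm above the inside floor and 7 mm above the table. This point is the centre of the inside floor; z up. Empty at the start.
- nest_key_floor (a point): the nest for the shaft key: shallow plastic tray, black rim, grey floor fixed to the table, oblong, inside 50 mm (along x) by 30 mm (along y); rim 5 mm wide, its top 4 mm above the inside floor and 7 mm above the table. This point is the centre of the inside floor; z up. Empty at the start.
- housing_top (a point): round dark steel housing fixed to the table, 110 mm diameter, 40 mm tall, on which the parts are stacked without fastening: plate, bearing, nut, key from the bottom up, each up to 3 mm off the centre of the one below and turned by itself. This point is the centre of its flat top face. Other tools, cans and hardware lie about.
There are look-alikes about, which are no part of the job. Leave any purple look-alike of the part that bears nut_c alone.

How it is judged (in metres and radians):
On the way, in this order (a step that is already met when the one before it is completed fails the run):
1. the shaft key lies flat in its nest, let go (horizontal distance between key_c and nest_key_floor below 0.012 m and z of key_c in the frame of nest_key_floor between 0.007 and 0.012 m and angle between key_c's own z axis and vertical below 0.05 rad and contact force between the fingers and key below 0.1 N), for 0.2 s.
2. the hex nut lies flat in its nest, let go (horizontal distance between nut_c and nest_nut_floor below 0.012 m and z of nut_c in the frame of nest_nut_floor between 0.007 and 0.012 m and angle between nut_c's own z axis and vertical below 0.05 rad and contact force between the fingers and nut below 0.1 N), for 0.2 s.
3. the bearing lies flat in its nest, let go (horizontal distance between bearing_c and nest_bearing_floor below 0.012 m and z of bearing_c in the frame of nest_bearing_floor between 0.008 and 0.013 m and angle between bearing_c's own z axis and vertical below 0.05 rad and contact force between the fingers and bearing below 0.1 N), for 0.2 s.
4. the square plate lies flat in its nest, let go (horizontal distance between plate_c and nest_plate_floor below 0.012 m and z of plate_c in the frame of nest_plate_floor between 0.009 and 0.014 m and angle between plate_c's own z axis and vertical below 0.05 rad and contact force between the fingers and plate below 0.1 N), for 0.2 s.
At the end, for the whole second after the job is handed in: All four parts lie flat (within 0.05 rad) on the floor of their own nests (centre within 12 mm of the nest's centre, height within 2 mm above or 3 mm below seated), upright, released and at rest (horizontal distance between plate_c and nest_plate_floor below 0.012 m and z of plate_c in the frame of nest_plate_floor between 0.009 and 0.014 m and angle between each of plate_c, bearing_c, nut_c, key_c's own z axis and vertical below 0.05 rad and linear speed of each of plate, bearing, nut, key below 0.02 m/s and horizontal distance between bearing_c and nest_bearing_floor below 0.012 m and z of bearing_c in the frame of nest_bearing_floor between 0.008 and 0.013 m and horizontal distance between nut_c and nest_nut_floor below 0.012 m and z of nut_c in the frame of nest_nut_floor between 0.007 and 0.012 m and horizontal distance between key_c and nest_key_floor below 0.012 m and z of key_c in the frame of nest_key_floor between 0.007 and 0.012 m); the robot touches nothing.
It fails at once if the square plate is dropped (falls freely, faster than 0.7 m/s, from about 25 mm or more) (linear speed of plate above 0.7 m/s and contact force between plate and anything else below 0.02 N).
It fails at once if the bearing is dropped (falls freely, faster than 0.7 m/s, from about 25 mm or more) (linear speed of bearing above 0.7 m/s and contact force between bearing and anything else below 0.02 N).
It fails at once if the hex nut is dropped (falls freely, faster than 0.7 m/s, from about 25 mm or more) (linear speed of nut above 0.7 m/s and contact force between nut and anything else below 0.02 N).
It fails at once if the shaft key is dropped (falls freely, faster than 0.7 m/s, from about 25 mm or more) (linear speed of key above 0.7 m/s and contact force between key and anything else below 0.02 N).
It also fails if it takes over 120 s, if anything falls off the work surface, if the arm or the gripper's body presses on something with over 40 N, if the wrist force passes 120 N, or if a joint passes its speed limit or range.

ROBOT

A 6-joint arm with a two-finger parallel gripper is mounted at the origin on the work surface. World frame = base frame: x ahead of the robot, y to its left, z up, the work surface at z = 0. Lengths are in mm, angles in rad, forces in N, time in s.
With the tool pointing down it reaches from about 350 to 875 mm from the base axis. Payload 4.2 kg.
Tool frame: the origin (TCP) lies midway between the tips of the shut fingers; the grasp point (between the pads) lies 19 mm behind it (arm.grasp_offset is the distance from the TCP to the grasp point, in mm); z points along the fingers, y is the direction in which the jaws open and shut (so a half turn about z gives the same grasp; the last joint's range is limited). The gripper opens to 85 mm and grips with 20 to 120 N. Pads are 22 mm wide; open, the fingers measure 114 mm over their backs; the gripper's body (76 mm by 85 mm) begins 54 mm behind the grasp point. The pads swing forward as they close: fully open they stand 13 mm farther back than shut.
Start: joints at [-0.877, 0.385, 0.008, 0, -1.194, -0.259], TCP at [263.28, -566.818, 231.312] pointing down, gripper open.
Joint ranges: [-3.14, 3.14], [-1.21, 2.06], [-1.07, 1.41], [-3.16, 2.05], [-2.99, -0.16], [-3.1, 3.1]. Speed limits (rad/s): [2.79, 2.79, 3.14, 3.14, 3.14, 3.14].

INTERFACE

Orientations are given as a unit quaternion [x, y, z, w].
In Python, from bench import arm gives the robot as it stands.
- The arm moves only by the tool move_arm, never from a script. Its argument "moves" is a list of rows, each an object with "gripper": the gripper's target within -1 to 1 (fully open at 1, half-way at 0, shut at -1); "xyz": the shift along the tool's x, y, z in cm, a list of three; "angular": the turn, a rotation vector about the tool's x, y, z in rad, a list of three. In form: [{"gripper": gripper, "xyz": [dx, dy, dz], "angular": [wx, wy, wz]}, ...]. A call has 1 to 10 rows; each row is the pose to reach, as a shift and turn from the pose commanded when the call began, along the tool's axes at that moment; what a row does not reach only later rows make up. A row lasts 1/8 s, in which the tool goes at most 62.5 mm and 10.7 degrees, less where a joint would pass 70% of its speed; a pose out of reach is approached as far as the arm can. A call with a gripper value outside its range is refused whole. The fingers move at their own pace and stop on an object; the grip force is fixed at half the most. Time passes only in rows, so rows that repeat a pose let the fingers close. It gives the time, the measured TCP pose, the force and the opening at its end, in the units of the state.
- arm.read_state(): the state, without advancing time (a new reading comes with each control period).
- arm.get_image(name): name is "side" or "top" or "wrist"; returns (picture, depth): 400x640x3 uint8, blue, green, red; 400x640 float32, mm along the optical axis (not along the pixel's ray), 0 where there is no reading.
- arm.get_calibration(name): a dict with "camera_matrix" (3x3 intrinsics, pixels), "R" (3x3) and "t" (3): a world point X has camera coordinates R X + t. Camera axes: x right, y down, z forward; pixel columns grow to the right and rows downward; lengths in mm; the calibration is good to about 2 mm. A picture is of the moment at which its call begins: read the wrist's pose just before it. get_calibration takes no time and is no camera call; for the wrist camera it gives the pose at the moment of the call.
- arm.job_done(): hands the job in, once; it reports no verdict.
The state is a dict: "clock": time; "joints": joint angles; "joint_vel": joint speeds; "joint_efforts": joint torques, N m; "position": TCP position; "ee_rot": TCP orientation; "contact_force": force on the tool from outside, world axes, zero at the start; "wrist_torque": the same for the moment, N m; "gripper_width": finger opening in mm.
Only numpy, scipy, OpenCV 4.12 (cv2) and the standard library are available. Lean on these libraries where they do the work, as an engineer would, in place of code of your own. Each camera call takes 0.05 s, during which the arm holds its last target. There are 200 camera calls.

## Working session

There is one attempt and no reset: what is moved stays moved. The work goes in short steps, Python scripts to look and compute and a tool call to move; the robot and the scene stay as the last step left them, time stands still between calls to the robot, and variables do not carry over. Pictures are saved under pics/ and viewed, about 12 in all and at most 16, crops included, and the job is handed in when it is done.

Besides the shell and the picture viewer there is one more tool, called after "Request:" in YAML: its name, and indented under it one key for each argument. move_arm: Moves the arm, as the interface text tells. Its arguments: {"type":"object","properties":{"moves":{"type":"array","items":{"type":"object","properties":{"gripper":{"type":"number"},"xyz":{"type":"array","items":{"type":"number"}},"angular":{"type":"array","items":{"type":"number"}}}}}},"required":["moves"]}

```bash
mkdir -p pics; ls
python3 - <<'E'
from bench import arm
import cv2,numpy as np
s=arm.read_state();print(s)
for n in("top","side"):
    im,d=arm.get_image(n);cv2.imwrite(f"pics/{n}0.png",im);np.save(f"pics/{n}0.npy",d)
    c=arm.get_calibration(n);print(n,c,(d>0).mean())
E
```

```text
pics
{'clock': 0.0, 'joints': array([-8.77417355e-01,  3.85575523e-01,  6.56898545e-03, -5.27321584e-04,
       -1.19400012e+00, -2.58625166e-01]), 'joint_vel': array([-1.19907919e-03, -5.86097264e-04,  1.86464206e-04, -2.14182099e-04,
        9.91089381e-06,  5.19367121e-04]), 'joint_efforts': array([ 5.68900177e-04, -3.92290306e+01,  1.88404673e+01,  4.18620855e+00,
       -4.55942049e-03,  8.69607618e-06]), 'position': array([ 263.01630839, -566.28856195,  230.18369911]), 'ee_rot': array([-2.15573868e-01,  9.76486880e-01,  1.09460152e-03, -2.88604391e-04]), 'contact_force': array([-0.43686463, -0.44337728, -0.08078597]), 'wrist_torque': array([ 0.02869748, -0.01697269,  0.0352885 ]), 'gripper_width': 85.53118768980623}
top {'camera_matrix': array([[494.12428249,   0.        , 319.22838849],
       [  0.        , 494.12428249, 198.43706703],
       [  0.        ,   0.        ,   1.        ]]), 'R': array([[-0.0276196 , -0.99953334, -0.01304837],
       [-0.99212528,  0.02900551, -0.12184462],
       [ 0.12216623,  0.00958032, -0.99246341]]), 't': array([  39.04646049,  588.42356007, 1085.58345809])} 0.9960703125
side {'camera_matrix': array([[382.42135797,   0.        , 313.28556058],
       [  0.        , 382.42135797, 203.3697174 ],
       [  0.        ,   0.        ,   1.        ]]), 'R': array([[-0.68119773, -0.73209391, -0.00285731],
       [-0.359172  ,  0.33759769, -0.87007084],
       [ 0.63793818, -0.59166402, -0.49291841]]), 't': array([422.84723732, 291.46431974, 520.04423172])} 0.9961171875
```

View pics/top0.png

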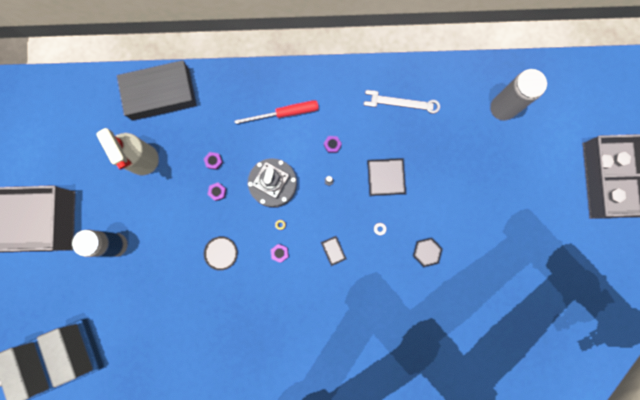

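View pics/side0.png

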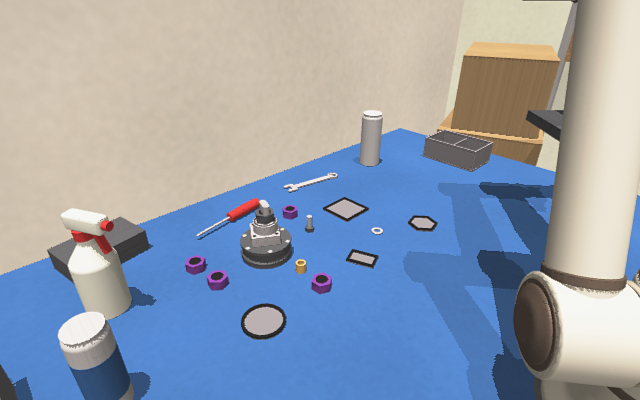

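Top view: stack at about (270,180). The nests are round at (221,253), oblong and rotated at (334,250), hex at (428,252) and square at (387,177). The purple nuts are decoys. Next I'll measure the nests and segment the stack by height.

```bash
cat > h.py <<'E'
from bench import arm
import cv2,numpy as np
from scipy.spatial.transform import Rotation as Rn
def ray(c,uv,z):
    uv=np.asarray(uv,float).reshape(-1,2)
    d=np.c_[uv,np.ones(len(uv))]@np.linalg.inv(c["camera_matrix"]).T@c["R"]
    o=-c["R"].T@c["t"]
    return (o+d*((z-o[2])/d[:,2])[:,None])[:,:2]
def cloud(c,d):
    v,u=np.mgrid[:d.shape[0],:d.shape[1]]
    p=np.stack([u,v,np.ones_like(u)],-1)@np.linalg.inv(c["camera_matrix"]).T*d[...,None]
    return (p-c["t"])@c["R"]
def rect(p):
    (x,y),(w,h),a=cv2.minAreaRect(p.astype(np.float32)); 
    if w<h: w,h,a=h,w,a+90
    return f"c=({x:.1f},{y:.1f}) {w:.1f}x{h:.1f} ang={(a+90)%180-90:.1f}"
def togo(x,y,z,yaw,s=None):
    """shift (cm) & turn in present tool frame to TCP x,y,z with tool down, jaw axis (tool y) at yaw deg"""
    s=s or arm.read_state()
    R=Rn.from_quat(s["ee_rot"])
    best=None
    for k in(0,180):
        t=np.radians(yaw+k); yv=np.array([np.cos(t),np.sin(t),0]);zv=np.array([0,0,-1.])
        T=Rn.from_matrix(np.c_[np.cross(yv,zv),yv,zv]); w=(R.inv()*T).as_rotvec()
        if best is None or np.linalg.norm(w)<np.linalg.norm(best): best=w
    return (R.inv().apply(np.array([x,y,z])-s["position"])/10).round(2),best.round(3)
E
python3 - <<'E'
from h import *
im=cv2.imread("pics/top0.png");d=np.load("pics/top0.npy");c=arm.get_calibration("top")
hsv=cv2.cvtColor(im,cv2.COLOR_BGR2HSV)
g=((hsv[...,1]<60)&(hsv[...,2]>120)).astype(np.uint8)
for nm,(u,v) in dict(round=(221,253),key=(334,250),hex=(428,252),sq=(387,177)).items():
    n,l=cv2.connectedComponents(g,connectivity=4);m=(l==l[v,u]).astype(np.uint8)
    k=max(cv2.findContours(m,cv2.RETR_EXTERNAL,cv2.CHAIN_APPROX_NONE)[0],key=cv2.contourArea)
    yy,xx=np.nonzero(m);p=ray(c,np.c_[xx,yy],3)
    print(nm,m.sum(),p.mean(0).round(1),rect(p), "depth z",cloud(c,d)[v,u].round(1))
for n in("top","side"):
    P=cloud(arm.get_calibration(n),np.load(f"pics/{n}0.npy"))
    x0=ray(c,[270,185],60)[0]
    near=np.hypot(*(P[...,:2]-x0).transpose(2,0,1))<90
    print(n,x0)
    for z,t in((126,'key'),(106,'nut'),(86,'bear'),(64,'plate'),(40,'hous')):
        q=P[near&(abs(P[...,2]-z)<5)]
        if len(q)>5: print(t,len(q),q[:,2].mean().round(1),rect(q[:,:2]),q.min(0).round(),q.max(0).round())
c0=arm.get_calibration("top")
cv2.imwrite("pics/crop.png",np.hstack([cv2.resize(im[150:215,235:305],None,fx=5.5,fy=5.5,interpolation=2),cv2.resize(cv2.imread("pics/side0.png")[190:275,225:305],None,fx=4.2,fy=4.2,interpolation=2)]))if 1 else 0
E
```

```text
round 759 [472.9 254.5] c=(473.1,254.4) 69.3x67.3 ang=-0.4 depth z [473.  253.5   1.8]
key 346 [471.7  -6.2] c=(471.8,-6.2) 53.5x35.9 ang=22.9 depth z [472.6  -8.1   2.5]
hex 474 [ 462.1 -222.3] c=(462.1,-221.8) 57.6x52.6 ang=42.6 depth z [ 461.9 -224.     3.8]
sq 1096 [ 640.5 -135.9] c=(640.4,-135.8) 78.2x78.2 ang=-88.8 depth z [ 452.2   11.6 1149.6]
top [619.79098143 131.09644958]
key 103 125.5 c=(630.4,127.0) 33.8x14.4 ang=-16.6 [614. 118. 121.] [647. 137. 130.]
nut 138 105.4 c=(631.1,127.2) 39.4x35.6 ang=31.9 [613. 106. 101.] [650. 148. 111.]
bear 167 85.9 c=(629.5,128.3) 49.9x49.5 ang=44.2 [605. 104.  81.] [653. 155.  90.]
plate 260 63.4 c=(631.7,129.5) 60.5x60.2 ang=58.5 [592.  90.  59.] [670. 169.  69.]
hous 1024 39.6 c=(631.2,129.9) 108.6x107.7 ang=-0.7 [577.  76.  35.] [685. 184.  45.]
side [619.79098143 131.09644958]
key 64 124.2 c=(632.0,128.6) 33.8x13.4 ang=-16.2 [615. 120. 121.] [648. 139. 126.]
nut 113 104.9 c=(629.6,130.3) 36.7x33.8 ang=59.1 [613. 110. 101.] [650. 150. 110.]
bear 166 85.1 c=(625.5,134.0) 48.4x39.7 ang=54.3 [605. 106.  81.] [655. 156.  91.]
plate 214 63.1 c=(632.0,131.7) 61.8x59.8 ang=-30.6 [593. 105.  59.] [672. 172.  69.]
hous 709 38.8 c=(625.6,134.8) 109.0x99.7 ang=56.8 [576.  76.  35.] [687. 187.  45.]Traceback (most recent call last):
  File "<stdin>", line 19, in <module>
    return _nx.concatenate(arrs, 1, dtype=dtype, casting=casting)
           ~~~~~~~~~~~~~~~^^^^^^^^^^^^^^^^^^^^^^^^^^^^^^^^^^^^^^^
ValueError: all the input array dimensions except for the concatenation axis must match exactly, but along dimension 0, the array at index 0 has size 358 and the array at index 1 has size 357
```

Run:
```python
from h import *
print(arm.grasp_offset, togo(631,128,300,73.5))
```

```text
18.700000000000003 (array([-62.61,  47.5 ,  -6.88]), array([ 0.002, -0.001,  0.723]))
```

Request:
move_arm:
  moves:
    - {"gripper": 1,"xyz": [-2,1.5,-1],"angular": [0,0,0.05]}
    - {"gripper": 1,"xyz": [-6,4.5,-2],"angular": [0,0,0.15]}
    - {"gripper": 1,"xyz": [-10,7.6,-3],"angular": [0,0,0.25]}
    - {"gripper": 1,"xyz": [-14.4,10.9,-4],"angular": [0,0,0.35]}
    - {"gripper": 1,"xyz": [-18.8,14.3,-5],"angular": [0,0,0.45]}
    - {"gripper": 1,"xyz": [-23.2,17.6,-6],"angular": [0,0,0.55]}
    - {"gripper": 1,"xyz": [-27.6,20.9,-6.9],"angular": [0,0,0.65]}
    - {"gripper": 1,"xyz": [-32,24.3,-6.9],"angular": [0,0,0.72]}
    - {"gripper": 1,"xyz": [-36.4,27.6,-6.9],"angular": [0,0,0.72]}
    - {"gripper": 1,"xyz": [-40.8,30.9,-6.9],"angular": [0,0,0.72]}

```text
clock: 1.35
position: [503.5, -112.9, 300.1]
ee_rot: [0.142, 0.99, 0.0, -0.0]
contact_force: [1.7, -1.7, -0.4]
gripper_width: 85.1
```

Run:
```python
from h import *
print(togo(631,128,300,73.5))
```

```text
(array([-5.47e+00,  2.67e+01,  1.00e-02]), array([ 0.   , -0.   ,  0.003]))
```

Request:
move_arm:
  moves:
    - {"gripper": 1,"xyz": [-1,5,0],"angular": [0,0,0]}
    - {"gripper": 1,"xyz": [-2,10,0],"angular": [0,0,0]}
    - {"gripper": 1,"xyz": [-3.1,15,0],"angular": [0,0,0]}
    - {"gripper": 1,"xyz": [-4.1,20,0],"angular": [0,0,0]}
    - {"gripper": 1,"xyz": [-5.1,25,0],"angular": [0,0,0]}
    - {"gripper": 1,"xyz": [-5.5,26.7,0],"angular": [0,0,0]}
    - {"gripper": 1,"xyz": [-5.5,26.7,0],"angular": [0,0,0]}

```text
clock: 2.22
position: [631.0, 126.7, 299.1]
ee_rot: [0.142, 0.99, -0.001, -0.001]
contact_force: [-0.6, -0.4, 0.0]
gripper_width: 85.7
```

Run:
```python
from h import *
s=arm.read_state();c=arm.get_calibration("wrist");im,d=arm.get_image("wrist")
cv2.imwrite("pics/w1.png",im);np.save("pics/w1.npy",d)
print(s["position"],-c["R"].T@c["t"],c["R"].round(3).tolist())
P=cloud(c,d);near=np.hypot(P[...,0]-631,P[...,1]-129)<90
for z,t in((126,'key'),(106,'nut'),(86,'bear'),(64,'plate'),(40,'hous')):
    q=P[near&(abs(P[...,2]-z)<4)]
    if len(q)>5: print(t,len(q),q[:,2].mean().round(1),rect(q[:,:2]),q.min(0).round(),q.max(0).round())
q=P[near&(P[...,2]>44)&(P[...,2]<59)&(np.hypot(P[...,0]-631,P[...,1]-129)<58)];print(len(q),q[:3])
```

```text
[631.00455174 126.67073886 299.11989673] [553.95295326 151.00999872 442.12112687] [[0.281, 0.96, -0.002], [0.912, -0.266, 0.311], [0.298, -0.089, -0.95]]
key 478 126.1 c=(631.1,129.6) 34.2x13.9 ang=-18.3 [615. 120. 122.] [648. 139. 128.]
nut 643 106.3 c=(630.7,130.6) 38.6x36.0 ang=-27.2 [613. 110. 102.] [650. 150. 110.]
bear 676 86.3 c=(629.1,132.4) 51.3x47.9 ang=67.8 [605. 106.  82.] [656. 157.  90.]
plate 915 64.0 c=(632.6,132.5) 60.2x60.1 ang=58.9 [592.  92.  60.] [672. 172.  68.]
hous 3747 40.3 c=(631.2,132.1) 109.1x108.7 ang=74.2 [577.  77.  36.] [686. 187.  44.]
86 [[592.25554456 123.17434555  45.34630805]
 [592.56876987 124.26660097  45.39893576]
 [592.29599617 122.2897164   52.56579221]]
```

View pics/w1.png

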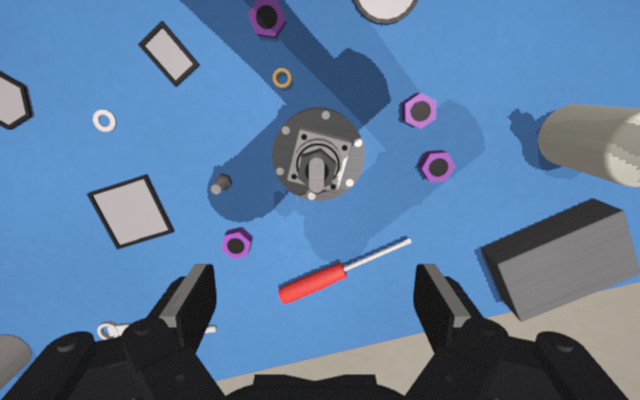

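Wrist view: stack in the middle near (317,160), key on top. The key nest at (168,53) and square nest at (130,210) are fully visible, and the standing bolt at (219,184) is clear of the fingers.

```bash
cat >> h.py <<'E'
def nest(im,c,uv):
    hsv=cv2.cvtColor(im,cv2.COLOR_BGR2HSV)
    g=((hsv[...,1]<60)&(hsv[...,2]>120)).astype(np.uint8)
    l=cv2.connectedComponents(g,connectivity=4)[1]; yy,xx=np.nonzero(l==l[uv[1],uv[0]])
    p=ray(c,np.c_[xx,yy],3); return len(p),p.mean(0).round(1),rect(p)
E
python3 - <<'E'
from h import *
im=cv2.imread("pics/w1.png");c=arm.get_calibration("wrist")
print(nest(im,c,(168,53)),nest(im,c,(130,210)))
im=cv2.imread("pics/side0.png");c=arm.get_calibration("side")
for u in((264,321),(362,258),(423,223),(346,208)):print(nest(im,c,u))
print(togo(631,128.5,200,73),togo(631,128.5,112,73))
E
```

```text
(1162, array([471.1,  -5.9]), 'c=(471.6,-5.7) 49.5x30.1 ang=22.3') (2897, array([ 639.9, -136.4]), 'c=(640.8,-136.7) 76.5x74.9 ang=1.3')
(834, array([474.3, 256. ]), 'c=(475.2,255.6) 64.2x64.0 ang=-75.8')
(162, array([472.8,  -6. ]), 'c=(473.2,-6.1) 48.3x24.8 ang=22.2')
(174, array([ 463.7, -222.2]), 'c=(463.7,-222.7) 50.7x41.5 ang=46.8')
(367, array([ 642.2, -134.8]), 'c=(642.8,-136.1) 70.9x69.7 ang=1.2')
(array([0.04, 0.29, 9.97]), array([-0.001, -0.001,  0.012])) (array([ 0.03,  0.3 , 18.77]), array([-0.001, -0.001,  0.012]))
```

Request:
move_arm:
  moves:
    - {"gripper": 0,"xyz": [0,0.2,4],"angular": [0,0,0.01]}
    - {"gripper": 0,"xyz": [0,0.2,9],"angular": [0,0,0.01]}
    - {"gripper": 0,"xyz": [0,0.2,14],"angular": [0,0,0.01]}
    - {"gripper": -0.2,"xyz": [0,0.2,17],"angular": [0,0,0.01]}
    - {"gripper": -0.2,"xyz": [0,0.2,18.3],"angular": [0,0,0.01]}
    - {"gripper": -0.2,"xyz": [0,0.2,18.7],"angular": [0,0,0.01]}
    - {"gripper": -0.2,"xyz": [0,0.2,18.7],"angular": [0,0,0.01]}

```text
clock: 3.15
position: [632.4, 127.8, 114.8]
ee_rot: [0.147, 0.989, 0.001, 0.001]
contact_force: [-0.8, 0.4, 0.3]
gripper_width: 34.1
```

Run:
```python
from h import *
print(togo(631,128.5,112,73))
im,d=arm.get_image("wrist");cv2.imwrite("pics/w2.png",im)
```

```text
(array([0.15, 0.02, 0.28]), array([0.001, 0.002, 0.001]))
```

View pics/w2.png

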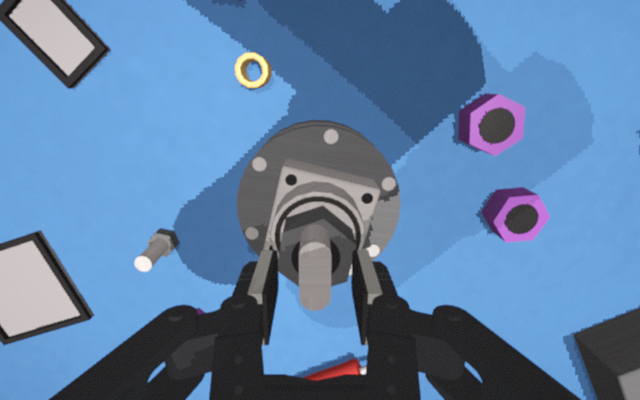

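The key lies centred between the pads, around (315,270), so I'll grip it and lift.

Request:
move_arm:
  moves:
    - {"gripper": -0.2,"xyz": [0.1,0,0.25],"angular": [0,0,0]}
    - {"gripper": -1,"xyz": [0.1,0,0.25],"angular": [0,0,0]}
    - {"gripper": -1,"xyz": [0.1,0,0.25],"angular": [0,0,0]}
    - {"gripper": -1,"xyz": [0.1,0,0.25],"angular": [0,0,0]}
    - {"gripper": -1,"xyz": [0.1,0,0.25],"angular": [0,0,0]}
    - {"gripper": -1,"xyz": [0.1,0,0.25],"angular": [0,0,0]}

```text
clock: 3.95
position: [631.0, 128.4, 111.4]
ee_rot: [0.147, 0.989, 0.0, 0.0]
contact_force: [-1.4, 0.4, 3.5]
gripper_width: 12.6
```

Run:
```python
from h import *
s=arm.read_state();print(s['position'],s['gripper_width'],togo(471.7,-6,160,112.5))
```

```text
[630.95821941 128.42343722 111.37811108] 12.649418640589074 (array([ 11.33, -17.49,  -4.88]), array([ 0.   ,  0.001, -0.688]))
```

Request:
move_arm:
  moves:
    - {"gripper": -1,"xyz": [0,0,-1],"angular": [0,0,0]}
    - {"gripper": -1,"xyz": [0,0,-4],"angular": [0,0,0]}
    - {"gripper": -1,"xyz": [1,-1.5,-6],"angular": [0,0,-0.08]}
    - {"gripper": -1,"xyz": [3,-4.6,-6],"angular": [0,0,-0.2]}
    - {"gripper": -1,"xyz": [5,-7.7,-6],"angular": [0,0,-0.34]}
    - {"gripper": -1,"xyz": [7,-10.8,-6],"angular": [0,0,-0.48]}
    - {"gripper": -1,"xyz": [9,-13.9,-6],"angular": [0,0,-0.6]}
    - {"gripper": -1,"xyz": [10.5,-16.2,-4],"angular": [0,0,-0.69]}
    - {"gripper": -1,"xyz": [11.3,-17.5,-1],"angular": [0,0,-0.69]}
    - {"gripper": -1,"xyz": [11.3,-17.5,-1],"angular": [0,0,-0.69]}

```text
clock: 5.2
position: [469.2, -7.4, 119.4]
ee_rot: [-0.195, 0.981, -0.0, -0.003]
contact_force: [0.4, -0.3, -0.4]
gripper_width: 12.6
```

Run:
```python
from h import *
s=arm.read_state();c=arm.get_calibration("wrist");im,d=arm.get_image("wrist");cv2.imwrite("pics/w3.png",im)
print(s['gripper_width'],togo(471.7,-6,9.5,112.5))
for n in("side",):
    im,d=arm.get_image(n);P=cloud(arm.get_calibration(n),d)
    cv2.imwrite("pics/s3.png",cv2.resize(im[170:320,250:480],None,fx=3,fy=3))
```

```text
12.620761298720424 (array([-0.05,  0.06, 11.13]), array([-0.   , -0.001,  0.002]))
```

View pics/w3.png

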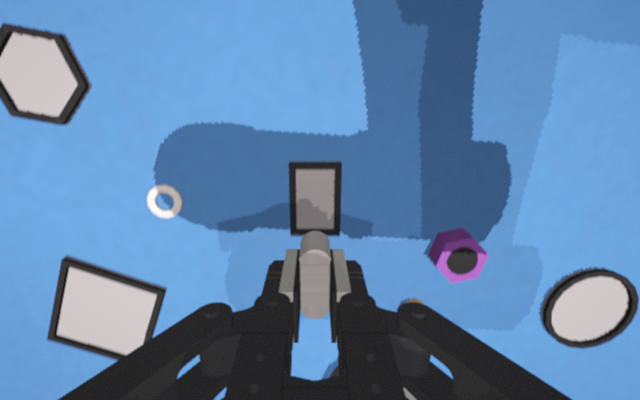

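The key is held aligned with its nest, which is in view at (315,198). Descending.

Request:
move_arm:
  moves:
    - {"gripper": -1,"xyz": [0,0.05,3],"angular": [0,0,0]}
    - {"gripper": -1,"xyz": [0,0.05,6],"angular": [0,0,0]}
    - {"gripper": -1,"xyz": [0,0.05,9],"angular": [0,0,0]}
    - {"gripper": -1,"xyz": [0,0.05,10.5],"angular": [0,0,0]}
    - {"gripper": -1,"xyz": [0,0.05,10.9],"angular": [0,0,0]}
    - {"gripper": -1,"xyz": [0,0.05,10.9],"angular": [0,0,0]}

```text
clock: 6.05
position: [472.8, -5.3, 12.5]
ee_rot: [-0.196, 0.981, 0.0, 0.001]
contact_force: [-0.2, -0.3, -0.6]
gripper_width: 12.1
```

Run:
```python
from h import *
s=arm.read_state();print(s['contact_force'],s['position'],togo(471.7,-6,8.6,112.5))
```

```text
[-0.15300041 -0.29272414 -0.63644853] [472.77813621  -5.26361043  12.51475378] (array([ 0.13, -0.03,  0.39]), array([-0.   ,  0.002,  0.003]))
```

Request:
move_arm:
  moves:
    - {"gripper": -1,"xyz": [0.1,0,0.2],"angular": [0,0,0]}
    - {"gripper": -1,"xyz": [0.1,0,0.3],"angular": [0,0,0]}
    - {"gripper": -1,"xyz": [0.1,0,0.35],"angular": [0,0,0]}
    - {"gripper": -1,"xyz": [0.1,0,0.35],"angular": [0,0,0]}

```text
clock: 6.55
position: [470.6, -6.2, 8.4]
ee_rot: [-0.196, 0.981, 0.0, 0.0]
contact_force: [-0.0, -0.8, -0.2]
gripper_width: 12.3
```

Request:
move_arm:
  moves:
    - {"gripper": -1,"xyz": [0,0,0.05],"angular": [0,0,0]}
    - {"gripper": -1,"xyz": [0,0,0.05],"angular": [0,0,0]}
    - {"gripper": -1,"xyz": [0,0,0.05],"angular": [0,0,0]}

```text
clock: 6.92
position: [470.6, -6.2, 8.3]
ee_rot: [-0.196, 0.981, -0.0, 0.0]
contact_force: [-2.0, 0.3, 5.4]
gripper_width: 12.8
```

Request:
move_arm:
  moves:
    - {"gripper": -1,"xyz": [0,0,0.05],"angular": [0,0,0]}
    - {"gripper": -1,"xyz": [0,0,0.05],"angular": [0,0,0]}

```text
clock: 7.18
position: [470.6, -6.2, 8.3]
ee_rot: [-0.196, 0.981, -0.0, 0.0]
contact_force: [-2.7, 0.3, 10.3]
gripper_width: 12.3
```

Contact with the floor is made, so I'll release and rise.

Request:
move_arm:
  moves:
    - {"gripper": -0.4,"xyz": [0,0,0],"angular": [0,0,0]}
    - {"gripper": -0.2,"xyz": [0,0,0],"angular": [0,0,0]}
    - {"gripper": -0.2,"xyz": [0,0,0],"angular": [0,0,0]}
    - {"gripper": 0,"xyz": [0,0,-1],"angular": [0,0,0]}
    - {"gripper": 0.2,"xyz": [0,0,-5],"angular": [0,0,0]}
    - {"gripper": 0.2,"xyz": [0,0,-10],"angular": [0,0,0]}
    - {"gripper": 0.2,"xyz": [0,0,-15],"angular": [0,0,0]}
    - {"gripper": 0.2,"xyz": [0,0,-20],"angular": [0,0,0]}
    - {"gripper": 0.2,"xyz": [0,0,-20],"angular": [0,0,0]}

```text
clock: 8.3
position: [472.9, -5.7, 212.3]
ee_rot: [-0.196, 0.981, 0.0, 0.005]
contact_force: [-0.2, -0.7, -1.6]
gripper_width: 51.4
```

```bash
cat >> h.py <<'E'
def levels(n,x,y,zs,r=90,tol=4):
    c=arm.get_calibration(n);im,d=arm.get_image(n);P=cloud(c,d)
    near=np.hypot(P[...,0]-x,P[...,1]-y)<r
    for z in zs:
        q=P[near&(abs(P[...,2]-z)<tol)]
        if len(q)>5:print(n,z,len(q),q[:,2].mean().round(1),rect(q[:,:2]),"mean",q.mean(0).round(1)[:2])
    return im,P
E
python3 - <<'E'
from h import *
for n in("top","side","wrist"):
    im,P=levels(n,472,-6,[23],50); cv2.imwrite(f"pics/{n}4.png",im)
    im,P=levels(n,631,129,[106,86,64])
print(togo(631,129,250,90))
w=cv2.imread("pics/wrist4.png")
E
```

```text
top 106 238 105.8 c=(631.0,127.1) 40.7x35.6 ang=32.3 mean [630.8 126.9]
top 86 159 85.7 c=(629.2,129.1) 50.1x48.9 ang=89.4 mean [622.7 127.7]
top 64 236 63.6 c=(631.8,129.7) 60.3x60.0 ang=59.3 mean [629.4 127.8]
side 23 75 21.3 c=(471.2,-4.7) 32.2x15.6 ang=23.7 mean [470.1  -4.4]
side 106 153 104.7 c=(632.0,128.6) 39.2x38.3 ang=-88.5 mean [630.5 130. ]
side 86 155 85.2 c=(624.5,134.2) 48.8x40.8 ang=58.2 mean [620.1 137.9]
side 64 194 62.9 c=(631.4,131.8) 60.1x58.8 ang=57.9 mean [619.3 143.8]
wrist 23 451 23.1 c=(471.5,-4.3) 34.2x13.6 ang=22.9 mean [470.6  -4.4]
wrist 86 163 85.4 c=(614.7,114.2) 22.6x9.2 ang=-62.2 mean [613.6 115.5]
wrist 64 563 63.9 c=(621.8,112.2) 56.9x17.0 ang=-29.6 mean [620.3 109.1]
(array([-20.08,   6.3 ,  -4.46]), array([-0.   , -0.003,  0.395]))
```

View pics/wrist4.png

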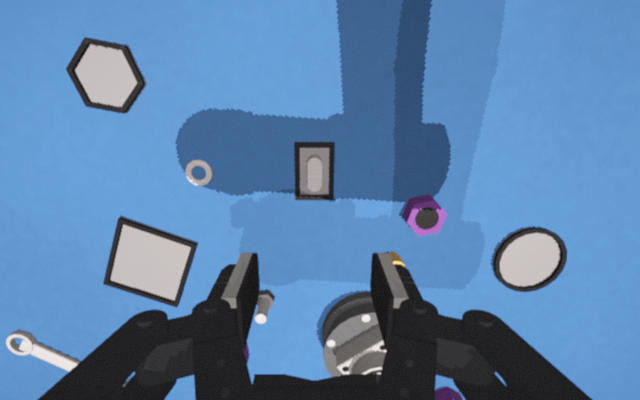

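The key lies in its nest at (315,173). Now the nut: find the hex nest angle and go.

Run:
```python
from h import *
im=cv2.imread("pics/wrist4.png");c=arm.get_calibration("wrist")
print(nest(im,c,(107,75)),nest(im,c,(530,258)),nest(im,c,(150,262)))
print(togo(631.2,128.5,200,62.5))
```

```text
(2733, array([ 462.7, -221.6]), 'c=(463.1,-221.5) 58.4x51.2 ang=42.6') (2518, array([473.8, 257.5]), 'c=(474.6,257.6) 66.7x66.2 ang=35.0') (4016, array([ 641.1, -134.6]), 'c=(642.3,-134.2) 76.2x74.8 ang=-88.7')
(array([-20.1 ,   6.25,   0.54]), array([-0.001, -0.003,  0.875]))
```

Request:
move_arm:
  moves:
    - {"gripper": 0.3,"xyz": [-2,0.6,0],"angular": [0,0,0.1]}
    - {"gripper": 0.3,"xyz": [-6,1.9,0.5],"angular": [0,0,0.25]}
    - {"gripper": 0.3,"xyz": [-10,3.1,0.5],"angular": [0,0,0.42]}
    - {"gripper": 0.3,"xyz": [-14,4.4,0.5],"angular": [0,0,0.59]}
    - {"gripper": 0.3,"xyz": [-18,5.6,0.5],"angular": [0,0,0.75]}
    - {"gripper": 0.3,"xyz": [-20.1,6.3,0.5],"angular": [0,0,0.87]}
    - {"gripper": 0.3,"xyz": [-20.1,6.3,0.5],"angular": [0,0,0.87]}
    - {"gripper": 0.3,"xyz": [-20.1,6.3,0.5],"angular": [0,0,0.87]}

```text
clock: 9.6
position: [631.0, 128.7, 201.2]
ee_rot: [0.235, 0.972, -0.001, -0.001]
contact_force: [0.1, -0.2, 0.3]
gripper_width: 55.6
```

Run:
```python
from h import *
im,P=levels("wrist",631,129,[106],30)
m=((abs(P[...,2]-106)<3)&(np.hypot(P[...,0]-631,P[...,1]-129)<28))
q=P[m][:,:2].astype(np.float32);h=cv2.convexHull(q)[:,0]
c=h.mean(0)
for a in range(-20,41,4):   # support widths across direction: min => flat normals
    w=[]
    for k in(0,60,120):
        n=np.array([np.cos(np.radians(a+k)),np.sin(np.radians(a+k))]);t=q@n;w.append(np.ptp(t))
    print(a,np.round(w,1),end=' ')
print(togo(631.2,128.5,100,62.5))
```

```text
wrist 106 2058 106.4 c=(632.2,130.0) 41.7x35.7 ang=-27.7 mean [631.2 130.4]
-20 [41.4 40.5 40.9] -16 [41.  40.  40.5] -12 [40.4 39.4 39.9] -8 [39.6 38.5 39.1] -4 [38.6 37.4 38.2] 0 [37.4 36.2 37. ] 4 [36.6 36.2 36.7] 8 [37.7 37.5 38. ] 12 [38.7 38.6 39.1] 16 [39.5 39.5 40. ] 20 [40.1 40.2 40.7] 24 [40.5 40.7 41.2] 28 [40.8 41.  41.5] 32 [40.9 41.2 41.7] 36 [40.8 41.1 41.7] 40 [40.5 40.9 41.4] (array([-0.03,  0.02, 10.18]), array([-0.001, -0.001,  0.005]))
```

Request:
move_arm:
  moves:
    - {"gripper": 0.3,"xyz": [0,0,3],"angular": [0,0,0]}
    - {"gripper": 0.3,"xyz": [0,0,7],"angular": [0,0,0]}
    - {"gripper": 0.3,"xyz": [0,0,10],"angular": [0,0,0]}
    - {"gripper": 0.3,"xyz": [0,0,10.9],"angular": [0,0,0]}
    - {"gripper": 0.3,"xyz": [0,0,11.1],"angular": [0,0,0]}
    - {"gripper": 0.3,"xyz": [0,0,11.1],"angular": [0,0,0]}

```text
clock: 10.4
position: [632.6, 129.4, 92.9]
ee_rot: [0.235, 0.972, 0.001, 0.001]
contact_force: [-0.1, 0.7, 0.3]
gripper_width: 55.5
```

Run:
```python
from h import *
print(togo(631.5,128.8,90,62.5))
im,d=arm.get_image("side");cv2.imwrite("pics/s5.png",cv2.resize(im[140:290,180:380],None,fx=4,fy=4))
```

```text
(array([ 0.08, -0.1 ,  0.29]), array([0.002, 0.002, 0.005]))
```

View pics/s5.png

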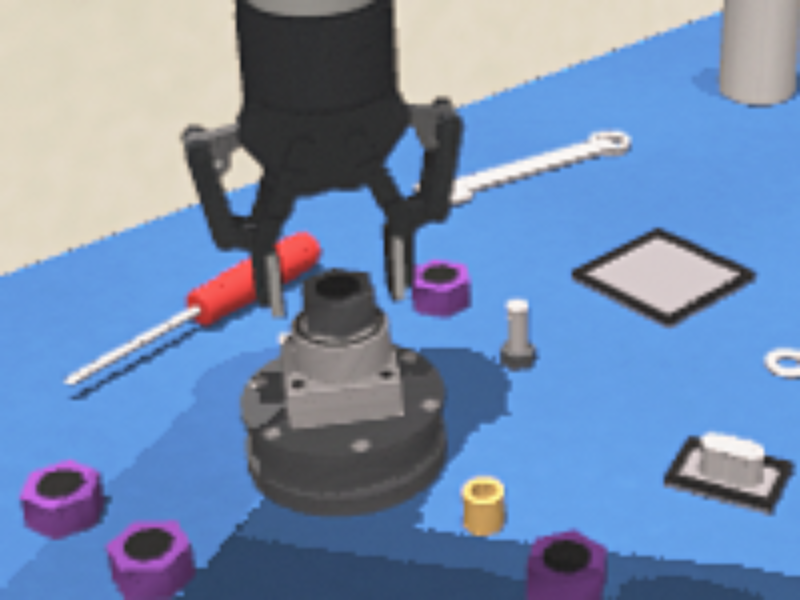

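The fingers straddle the nut and are clear of the bearing, so close. The key sits in its nest at right.

Request:
move_arm:
  moves:
    - {"gripper": 0.3,"xyz": [0,0,0],"angular": [0,0,0]}
    - {"gripper": -1,"xyz": [0,0,0],"angular": [0,0,0]}
    - {"gripper": -1,"xyz": [0,0,0],"angular": [0,0,0]}
    - {"gripper": -1,"xyz": [0,0,0],"angular": [0,0,0]}
    - {"gripper": -1,"xyz": [0,0,0],"angular": [0,0,0]}
    - {"gripper": -1,"xyz": [0,0,0],"angular": [0,0,0]}

```text
clock: 11.2
position: [632.4, 129.5, 92.2]
ee_rot: [0.235, 0.972, 0.0, 0.001]
contact_force: [-0.8, 0.9, 5.3]
gripper_width: 34.5
```

Run:
```python
from h import *
print(togo(462.9,-222,140,72.6))
```

```text
(array([ -1.  , -39.  ,  -4.82]), array([ 0.001,  0.001, -0.171]))
```

Request:
move_arm:
  moves:
    - {"gripper": -1,"xyz": [0,0,-1],"angular": [0,0,0]}
    - {"gripper": -1,"xyz": [0,0,-4],"angular": [0,0,0]}
    - {"gripper": -1,"xyz": [0,-1.5,-6],"angular": [0,0,0]}
    - {"gripper": -1,"xyz": [0,-6,-6],"angular": [0,0,-0.02]}
    - {"gripper": -1,"xyz": [-0.2,-11,-6],"angular": [0,0,-0.06]}
    - {"gripper": -1,"xyz": [-0.4,-16,-6],"angular": [0,0,-0.1]}
    - {"gripper": -1,"xyz": [-0.6,-21,-6],"angular": [0,0,-0.12]}
    - {"gripper": -1,"xyz": [-0.8,-26,-6],"angular": [0,0,-0.15]}
    - {"gripper": -1,"xyz": [-0.9,-31,-6],"angular": [0,0,-0.17]}
    - {"gripper": -1,"xyz": [-1,-35,-5],"angular": [0,0,-0.17]}

```text
clock: 12.45
position: [478.9, -188.5, 142.1]
ee_rot: [0.153, 0.988, 0.0, 0.001]
contact_force: [-0.2, -0.2, -1.4]
gripper_width: 34.6
```

Run:
```python
from h import *
print(togo(462.9,-222,30,72.6))
```

```text
(array([ 0.53, -3.68, 11.2 ]), array([ 0.   ,  0.001, -0.003]))
```

Request:
move_arm:
  moves:
    - {"gripper": -1,"xyz": [0.2,-3.8,1],"angular": [0,0,0]}
    - {"gripper": -1,"xyz": [0.2,-3.8,4],"angular": [0,0,0]}
    - {"gripper": -1,"xyz": [0.2,-3.8,7.5],"angular": [0,0,0]}
    - {"gripper": -1,"xyz": [0.2,-3.8,10],"angular": [0,0,0]}
    - {"gripper": -1,"xyz": [0.2,-3.8,11],"angular": [0,0,0]}
    - {"gripper": -1,"xyz": [0.2,-3.8,11],"angular": [0,0,0]}
    - {"gripper": -1,"xyz": [0.2,-3.8,11],"angular": [0,0,0]}

```text
clock: 13.32
position: [468.0, -222.4, 32.4]
ee_rot: [0.152, 0.988, -0.0, 0.001]
contact_force: [0.1, 0.1, -0.2]
gripper_width: 34.6
```

Run:
```python
from h import *
s=arm.read_state();print(togo(462.9,-222,9.2,72.6))
im,d=arm.get_image("wrist");cv2.imwrite("pics/w6.png",im)
```

```text
(array([ 0.5 , -0.11,  2.32]), array([ 0.   ,  0.002, -0.001]))
```

View pics/w6.png

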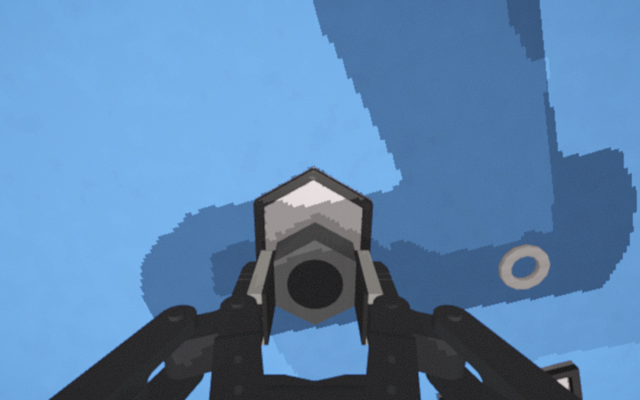

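The nut is held level and aligned over the hex nest. Lower it, correcting 5 mm in x.

Request:
move_arm:
  moves:
    - {"gripper": -1,"xyz": [0.4,0,0],"angular": [0,0,0]}
    - {"gripper": -1,"xyz": [0.4,-0.1,0.8],"angular": [0,0,0]}
    - {"gripper": -1,"xyz": [0.4,-0.1,1.5],"angular": [0,0,0]}
    - {"gripper": -1,"xyz": [0.4,-0.1,1.9],"angular": [0,0,0]}
    - {"gripper": -1,"xyz": [0.4,-0.1,2.1],"angular": [0,0,0]}
    - {"gripper": -1,"xyz": [0.4,-0.1,2.1],"angular": [0,0,0]}
    - {"gripper": -1,"xyz": [0.4,-0.1,2.1],"angular": [0,0,0]}

```text
clock: 14.25
position: [463.3, -222.0, 10.4]
ee_rot: [0.152, 0.988, -0.0, 0.0]
contact_force: [0.3, -0.9, -0.3]
gripper_width: 34.7
```

Request:
move_arm:
  moves:
    - {"gripper": -1,"xyz": [0,0,0.05],"angular": [0,0,0]}
    - {"gripper": -1,"xyz": [0,0,0.05],"angular": [0,0,0]}
    - {"gripper": -1,"xyz": [0,0,0.05],"angular": [0,0,0]}

```text
clock: 14.62
position: [463.2, -222.0, 9.9]
ee_rot: [0.152, 0.988, 0.0, 0.0]
contact_force: [0.3, 0.4, 0.1]
gripper_width: 34.5
```

Request:
move_arm:
  moves:
    - {"gripper": -1,"xyz": [0,0,0.05],"angular": [0,0,0]}
    - {"gripper": -1,"xyz": [0,0,0.1],"angular": [0,0,0]}
    - {"gripper": -1,"xyz": [0,0,0.1],"angular": [0,0,0]}

```text
clock: 15.0
position: [463.2, -222.0, 9.2]
ee_rot: [0.152, 0.988, -0.0, 0.0]
contact_force: [-1.1, 1.4, 3.5]
gripper_width: 34.3
```

Request:
move_arm:
  moves:
    - {"gripper": 0,"xyz": [0,0,0],"angular": [0,0,0]}
    - {"gripper": 0.3,"xyz": [0,0,0],"angular": [0,0,0]}
    - {"gripper": 0.3,"xyz": [0,0,0],"angular": [0,0,0]}
    - {"gripper": 0.4,"xyz": [0,0,-1],"angular": [0,0,0]}
    - {"gripper": 0.6,"xyz": [0,0,-5],"angular": [0,0,0]}
    - {"gripper": 0.7,"xyz": [0,0,-10],"angular": [0,0,0]}
    - {"gripper": 0.7,"xyz": [0,0,-15],"angular": [0,0,0]}
    - {"gripper": 0.7,"xyz": [0,0,-19],"angular": [0,0,0]}
    - {"gripper": 0.7,"xyz": [0,0,-19],"angular": [0,0,0]}

```text
clock: 16.12
position: [465.1, -222.5, 203.3]
ee_rot: [0.152, 0.988, -0.0, 0.005]
contact_force: [0.4, 0.1, -0.8]
gripper_width: 72.7
```

Run:
```python
from h import *
for n in("top","side","wrist"):
    im,P=levels(n,463,-222,[23],35); cv2.imwrite(f"pics/{n}7.png",im)
    im,P=levels(n,631,129,[86,64])
    if n=="wrist":
        continue
print(togo(631,129,200,73))
```

```text
top 86 406 85.9 c=(629.3,128.1) 50.3x49.5 ang=44.0 mean [629.3 128.1]
top 64 252 63.5 c=(631.8,129.7) 60.5x60.1 ang=58.6 mean [630.  128.1]
side 23 109 21.7 c=(463.0,-221.7) 40.2x34.6 ang=-77.6 mean [ 462.1 -219.8]
side 86 266 84.9 c=(629.0,130.3) 50.7x50.0 ang=-88.9 mean [628.3 132. ]
side 64 193 63.1 c=(631.8,131.8) 60.8x59.3 ang=-31.3 mean [620.1 144.8]
wrist 23 1239 23.4 c=(463.7,-220.6) 41.0x35.5 ang=-18.0 mean [ 462.9 -220.4]
(array([-5.54, 38.53, -0.28]), array([-0.   , -0.003, -0.009]))
```

The nut is placed within 1 mm. Going for the bearing.

Request:
move_arm:
  moves:
    - {"gripper": 0.7,"xyz": [-0.3,2,0],"angular": [0,0,0]}
    - {"gripper": 0.7,"xyz": [-0.9,6.5,0],"angular": [0,0,0]}
    - {"gripper": 0.7,"xyz": [-1.6,11.5,0],"angular": [0,0,0]}
    - {"gripper": 0.7,"xyz": [-2.4,16.5,0],"angular": [0,0,0]}
    - {"gripper": 0.7,"xyz": [-3.1,21.5,0],"angular": [0,0,0]}
    - {"gripper": 0.7,"xyz": [-3.8,26.5,0],"angular": [0,0,0]}
    - {"gripper": 0.7,"xyz": [-4.5,31.5,0],"angular": [0,0,0]}
    - {"gripper": 0.7,"xyz": [-5.2,36,0],"angular": [0,0,0]}
    - {"gripper": 0.7,"xyz": [-5.5,38.5,0],"angular": [0,0,0]}
    - {"gripper": 0.7,"xyz": [-5.5,38.5,0],"angular": [0,0,0]}

```text
clock: 17.68
position: [631.3, 130.2, 196.8]
ee_rot: [0.151, 0.989, -0.001, -0.001]
contact_force: [-0.5, -0.6, 0.2]
gripper_width: 72.5
```

Run:
```python
from h import *
im,P=levels("wrist",631,129,[86,64],60); cv2.imwrite(f"pics/w8.png",im)
print(togo(629.2,129.2,66,73))
```

```text
wrist 86 3336 86.5 c=(630.2,131.6) 51.3x50.8 ang=-50.1 mean [629.3 132. ]
wrist 64 1486 64.1 c=(632.7,132.4) 60.4x60.0 ang=-31.1 mean [624.  138.2]
(array([ 1.300e-01, -1.000e-02,  1.311e+01]), array([-0.002, -0.002, -0.008]))
```

Request:
move_arm:
  moves:
    - {"gripper": 0.7,"xyz": [0.1,0,3],"angular": [0,0,0]}
    - {"gripper": 0.7,"xyz": [0.1,0,7],"angular": [0,0,0]}
    - {"gripper": 0.7,"xyz": [0.1,0,10.5],"angular": [0,0,0]}
    - {"gripper": 0.7,"xyz": [0.1,0,12.5],"angular": [0,0,0]}
    - {"gripper": 0.7,"xyz": [0.1,0,13.1],"angular": [0,0,0]}
    - {"gripper": 0.7,"xyz": [0.1,0,13.1],"angular": [0,0,0]}
    - {"gripper": 0.7,"xyz": [0.1,0,13.1],"angular": [0,0,0]}

```text
clock: 18.6
position: [631.0, 129.0, 69.2]
ee_rot: [0.152, 0.988, 0.001, 0.001]
contact_force: [0.5, -1.2, -0.0]
gripper_width: 72.6
```

Run:
```python
from h import *
print(togo(629.5,129.8,66,73))
```

```text
(array([0.17, 0.03, 0.32]), array([ 0.001,  0.002, -0.009]))
```

Request:
move_arm:
  moves:
    - {"gripper": 0.7,"xyz": [0.15,0,0.15],"angular": [0,0,0]}
    - {"gripper": 0.7,"xyz": [0.15,0,0.3],"angular": [0,0,0]}
    - {"gripper": 0.7,"xyz": [0.15,0,0.3],"angular": [0,0,0]}
    - {"gripper": -1,"xyz": [0.15,0,0.3],"angular": [0,0,0]}
    - {"gripper": -1,"xyz": [0.15,0,0.3],"angular": [0,0,0]}
    - {"gripper": -1,"xyz": [0.15,0,0.3],"angular": [0,0,0]}
    - {"gripper": -1,"xyz": [0.15,0,0.3],"angular": [0,0,0]}
    - {"gripper": -1,"xyz": [0.15,0,0.3],"angular": [0,0,0]}

```text
clock: 19.6
position: [629.4, 129.7, 65.4]
ee_rot: [0.152, 0.988, 0.0, 0.001]
contact_force: [-0.4, 1.3, 5.0]
gripper_width: 49.9
```

Run:
```python
from h import *
print(togo(473.8,255.7,120,73))
```

```text
(array([18.61,  7.35, -5.47]), array([ 0.001,  0.001, -0.008]))
```

Request:
move_arm:
  moves:
    - {"gripper": -1,"xyz": [0,0,-1],"angular": [0,0,0]}
    - {"gripper": -1,"xyz": [0,0,-4],"angular": [0,0,0]}
    - {"gripper": -1,"xyz": [1.5,0.6,-6],"angular": [0,0,0]}
    - {"gripper": -1,"xyz": [6,2.4,-6],"angular": [0,0,0]}
    - {"gripper": -1,"xyz": [10.5,4.2,-6],"angular": [0,0,0]}
    - {"gripper": -1,"xyz": [15,5.9,-6],"angular": [0,0,0]}
    - {"gripper": -1,"xyz": [17.8,7,-5],"angular": [0,0,0]}
    - {"gripper": -1,"xyz": [18.6,7.3,-3],"angular": [0,0,0]}
    - {"gripper": -1,"xyz": [18.6,7.3,-1],"angular": [0,0,0]}
    - {"gripper": -1,"xyz": [18.6,7.3,-1],"angular": [0,0,0]}

```text
clock: 20.85
position: [471.3, 254.1, 73.4]
ee_rot: [0.152, 0.988, -0.002, -0.002]
contact_force: [0.3, -0.6, -3.0]
gripper_width: 49.9
```

Run:
```python
from h import *
print(togo(473.8,255.7,4.4,73))
im,d=arm.get_image("wrist");cv2.imwrite("pics/w9.png",im)
```

```text
(array([-0.21,  0.25,  6.9 ]), array([-0.004, -0.003, -0.008]))
```

View pics/w9.png

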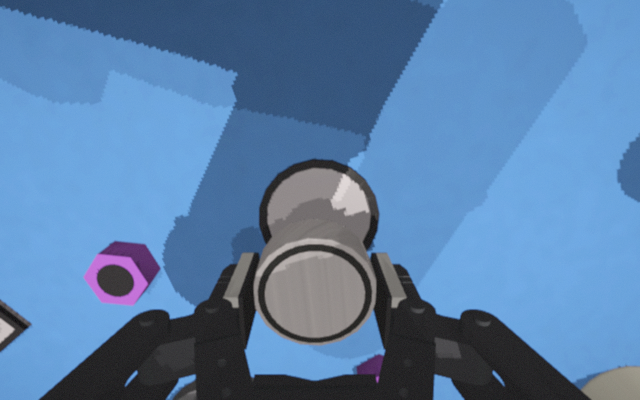

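The bearing is held level over the round nest at (318,210).

Request:
move_arm:
  moves:
    - {"gripper": -1,"xyz": [-0.2,0.1,1],"angular": [0,0,0]}
    - {"gripper": -1,"xyz": [-0.2,0.1,3.5],"angular": [0,0,0]}
    - {"gripper": -1,"xyz": [-0.2,0.1,5.5],"angular": [0,0,0]}
    - {"gripper": -1,"xyz": [-0.2,0.1,6.2],"angular": [0,0,0]}
    - {"gripper": -1,"xyz": [-0.2,0.1,6.4],"angular": [0,0,0]}
    - {"gripper": -1,"xyz": [-0.2,0.1,6.4],"angular": [0,0,0]}
    - {"gripper": -1,"xyz": [-0.2,0.1,6.4],"angular": [0,0,0]}

```text
clock: 21.78
position: [476.1, 255.7, 11.6]
ee_rot: [0.152, 0.988, 0.001, 0.001]
contact_force: [-0.3, -0.5, -2.2]
gripper_width: 50.1
```

Request:
move_arm:
  moves:
    - {"gripper": -1,"xyz": [0,0,0],"angular": [0,0,0]}
    - {"gripper": -1,"xyz": [0,0,0],"angular": [0,0,0]}

```text
clock: 22.02
position: [475.7, 255.4, 11.1]
ee_rot: [0.152, 0.988, 0.0, 0.0]
contact_force: [-0.1, 0.2, -3.8]
gripper_width: 49.9
```

Request:
move_arm:
  moves:
    - {"gripper": -1,"xyz": [0.2,0,0.2],"angular": [0,0,0]}
    - {"gripper": -1,"xyz": [0.2,0,0.4],"angular": [0,0,0]}
    - {"gripper": -1,"xyz": [0.2,0,0.55],"angular": [0,0,0]}
    - {"gripper": -1,"xyz": [0.2,0,0.55],"angular": [0,0,0]}
    - {"gripper": -1,"xyz": [0.2,0,0.55],"angular": [0,0,0]}

```text
clock: 22.65
position: [473.8, 256.0, 5.3]
ee_rot: [0.152, 0.988, 0.0, 0.0]
contact_force: [0.0, 0.5, -2.7]
gripper_width: 50.0
```

Request:
move_arm:
  moves:
    - {"gripper": -1,"xyz": [0,0,0.05],"angular": [0,0,0]}
    - {"gripper": -1,"xyz": [0,0,0.05],"angular": [0,0,0]}

```text
clock: 22.9
position: [473.7, 255.9, 4.8]
ee_rot: [0.152, 0.988, -0.0, -0.0]
contact_force: [-0.5, -0.5, -1.1]
gripper_width: 50.0
```

Request:
move_arm:
  moves:
    - {"gripper": -1,"xyz": [0,0,0.05],"angular": [0,0,0]}
    - {"gripper": -1,"xyz": [0,0,0.1],"angular": [0,0,0]}
    - {"gripper": -1,"xyz": [0,0,0.1],"angular": [0,0,0]}

```text
clock: 23.28
position: [473.8, 256.0, 4.4]
ee_rot: [0.152, 0.988, 0.0, 0.0]
contact_force: [-2.8, -1.0, 4.3]
gripper_width: 49.9
```

Contact. Release and rise.

Request:
move_arm:
  moves:
    - {"gripper": 0.4,"xyz": [0,0,0],"angular": [0,0,0]}
    - {"gripper": 0.6,"xyz": [0,0,0],"angular": [0,0,0]}
    - {"gripper": 0.6,"xyz": [0,0,0],"angular": [0,0,0]}
    - {"gripper": 0.6,"xyz": [0,0,-0.5],"angular": [0,0,0]}
    - {"gripper": 0.8,"xyz": [0,0,-4],"angular": [0,0,0]}
    - {"gripper": 1,"xyz": [0,0,-9],"angular": [0,0,0]}
    - {"gripper": 1,"xyz": [0,0,-14],"angular": [0,0,0]}
    - {"gripper": 1,"xyz": [0,0,-17],"angular": [0,0,0]}
    - {"gripper": 1,"xyz": [0,0,-17],"angular": [0,0,0]}

```text
clock: 24.4
position: [475.0, 257.0, 177.1]
ee_rot: [0.152, 0.988, 0.003, 0.002]
contact_force: [-0.2, -0.2, -0.3]
gripper_width: 85.6
```

Run:
```python
from h import *
for n in("top","side","wrist"):
    im,P=levels(n,474,255,[25],40); cv2.imwrite(f"pics/{n}10.png",im)
    im,P=levels(n,631,129,[64,44],57,3)
print(togo(632,130.5,150,59))
print(togo(632,130.5,150,-31))
```

```text
top 25 161 24.9 c=(482.9,250.9) 38.1x37.5 ang=-68.7 mean [485.4 249.3]
top 64 604 63.7 c=(631.7,129.6) 59.8x59.5 ang=-32.2 mean [631.5 129.6]
top 44 292 42.3 c=(629.7,129.6) 107.2x105.8 ang=89.3 mean [627.7 125.7]
side 25 534 24.0 c=(475.0,255.3) 52.0x49.7 ang=-34.6 mean [473.7 256.9]
side 64 435 62.5 c=(631.9,131.9) 61.5x59.5 ang=-32.1 mean [630.7 132.8]
side 44 72 44.0 c=(621.8,155.3) 85.6x26.4 ang=30.6 mean [609.5 148.1]
wrist 25 2620 25.5 c=(474.8,257.4) 51.0x51.0 ang=-18.7 mean [473.9 257.5]
wrist 64 1397 64.0 c=(610.1,141.5) 57.3x42.3 ang=-80.9 mean [614.2 136.2]
wrist 44 529 42.8 c=(607.8,145.5) 99.9x57.1 ang=66.3 mean [604.8 147. ]
(array([-18.9 ,  -7.14,   2.24]), array([-0.003, -0.001,  0.236]))
(array([-18.9 ,  -7.14,   2.24]), array([-1.000e-03, -3.000e-03, -1.335e+00]))
```

The bearing is seated at (474.5,256). Now the plate, checking bolt heights around it first.

Request:
move_arm:
  moves:
    - {"gripper": 1,"xyz": [-1.5,-0.5,0],"angular": [0,0,0.05]}
    - {"gripper": 1,"xyz": [-6,-2.3,0],"angular": [0,0,0.1]}
    - {"gripper": 1,"xyz": [-10.5,-4,0],"angular": [0,0,0.18]}
    - {"gripper": 1,"xyz": [-15,-5.7,0],"angular": [0,0,0.23]}
    - {"gripper": 1,"xyz": [-18,-6.8,0],"angular": [0,0,0.23]}
    - {"gripper": 1,"xyz": [-18.9,-7.1,0],"angular": [0,0,0.23]}
    - {"gripper": 1,"xyz": [-18.9,-7.1,0],"angular": [0,0,0.23]}
    - {"gripper": 1,"xyz": [-18.9,-7.1,0],"angular": [0,0,0.23]}

```text
clock: 25.7
position: [632.1, 131.9, 173.7]
ee_rot: [0.264, 0.964, -0.0, -0.0]
contact_force: [-0.0, 0.0, -0.4]
gripper_width: 85.5
```

Run:
```python
from h import *
im,P=levels("wrist",631,130,[64],60); cv2.imwrite(f"pics/w11.png",im)
a=np.radians(-31);q=P[...,:2]-np.array([632,131.5]);e=np.array([[np.cos(a),np.sin(a)],[-np.sin(a),np.cos(a)]]);q=q@e.T
m=(np.abs(q).max(-1)>34)&(np.hypot(q[...,0],q[...,1])<54)&(P[...,2]>30)
print(np.percentile(P[m][:,2],[50,95,99,100]))
print(togo(632,130.5,40,58.7))
```

```text
wrist 64 5733 64.2 c=(632.4,132.5) 60.1x60.0 ang=-31.1 mean [631.  133.3]
[213.38323832 253.38709148 257.60118206 261.12602823]
(array([-0.08, -0.14, 13.4 ]), array([-0.   , -0.   ,  0.012]))
```

View pics/w11.png

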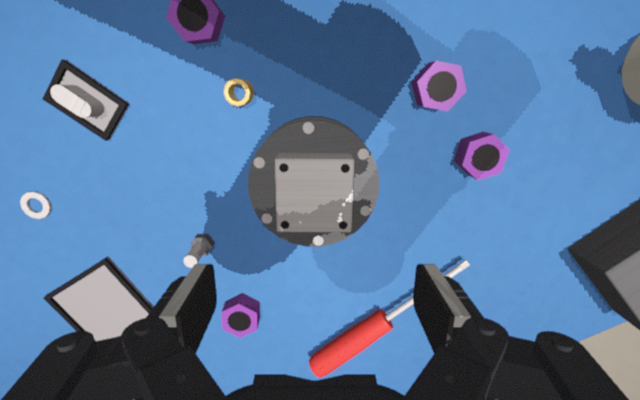

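The plate lies square to the jaws at (315,193). Bolt heads stand near the pads' paths, so I'll check their height.

Run:
```python
from h import *
im,d=arm.get_image("wrist");P=cloud(arm.get_calibration("wrist"),d)
for u,v in((259,162),(267,218),(363,154),(366,211),(308,128),(256,190)):print(P[v-3:v+4,u-3:u+4,2].max().round(1),P[v,u].round(1))
```

```text
41.9 [590.9 105.5  41.1]
41.7 [635.2  84.4  41.2]
42.4 [628.5 181.5  40.1]
316.9 [672.8 160.6  41.4]
316.9 [587.9 153.8  40.2]
41.8 [609.7  90.   40.3]
```

Request:
move_arm:
  moves:
    - {"gripper": 1,"xyz": [0,-0.1,3],"angular": [0,0,0.01]}
    - {"gripper": 1,"xyz": [0,-0.1,7],"angular": [0,0,0.01]}
    - {"gripper": 1,"xyz": [0,-0.1,10.5],"angular": [0,0,0.01]}
    - {"gripper": 1,"xyz": [0,-0.1,12],"angular": [0,0,0.01]}
    - {"gripper": 1,"xyz": [0,-0.1,12],"angular": [0,0,0.01]}
    - {"gripper": 1,"xyz": [0,-0.1,12],"angular": [0,0,0.01]}
    - {"gripper": 1,"xyz": [0,-0.1,12],"angular": [0,0,0.01]}

```text
clock: 26.68
position: [633.1, 131.0, 55.5]
ee_rot: [0.269, 0.963, 0.001, 0.001]
contact_force: [0.4, 0.4, 0.6]
gripper_width: 85.6
```

Run:
```python
from h import *
print(arm.read_state()['contact_force'],togo(632,130.5,42,58.7))
```

```text
[0.36940862 0.37505938 0.56275486] (array([ 0.07, -0.1 ,  1.35]), array([0.003, 0.002, 0.001]))
```

Request:
move_arm:
  moves:
    - {"gripper": 1,"xyz": [0.1,-0.05,0.7],"angular": [0,0,0]}
    - {"gripper": 1,"xyz": [0.1,-0.05,1.3],"angular": [0,0,0]}
    - {"gripper": 1,"xyz": [0.1,-0.05,1.4],"angular": [0,0,0]}
    - {"gripper": 1,"xyz": [0.1,-0.05,1.4],"angular": [0,0,0]}
    - {"gripper": -1,"xyz": [0.1,-0.05,1.4],"angular": [0,0,0]}
    - {"gripper": -1,"xyz": [0.1,-0.05,1.4],"angular": [0,0,0]}
    - {"gripper": -1,"xyz": [0.1,-0.05,1.4],"angular": [0,0,0]}
    - {"gripper": -1,"xyz": [0.1,-0.05,1.4],"angular": [0,0,0]}
    - {"gripper": -1,"xyz": [0.1,-0.05,1.4],"angular": [0,0,0]}

```text
clock: 27.8
position: [631.6, 131.0, 40.5]
ee_rot: [0.269, 0.963, 0.0, 0.001]
contact_force: [-0.4, 1.7, 5.4]
gripper_width: 58.5
```

Run:
```python
from h import *
print(togo(641,-135.7,100,91.2))
```

```text
(array([-14.63, -22.32,  -5.96]), array([ 0.001,  0.001, -0.566]))
```

Request:
move_arm:
  moves:
    - {"gripper": -1,"xyz": [0,0,-1],"angular": [0,0,0]}
    - {"gripper": -1,"xyz": [0,0,-4],"angular": [0,0,0]}
    - {"gripper": -1,"xyz": [-0.6,-1,-7],"angular": [0,0,-0.03]}
    - {"gripper": -1,"xyz": [-2.6,-4,-8],"angular": [0,0,-0.12]}
    - {"gripper": -1,"xyz": [-5.2,-8,-8],"angular": [0,0,-0.22]}
    - {"gripper": -1,"xyz": [-7.9,-12,-8],"angular": [0,0,-0.32]}
    - {"gripper": -1,"xyz": [-10.5,-16,-8],"angular": [0,0,-0.42]}
    - {"gripper": -1,"xyz": [-13.1,-20,-7],"angular": [0,0,-0.52]}
    - {"gripper": -1,"xyz": [-14.6,-22.3,-6],"angular": [0,0,-0.565]}
    - {"gripper": -1,"xyz": [-14.6,-22.3,-6],"angular": [0,0,-0.565]}

```text
clock: 29.05
position: [637.5, -138.0, 96.8]
ee_rot: [-0.008, 1.0, 0.0, -0.003]
contact_force: [0.1, -0.0, -4.3]
gripper_width: 58.6
```

Run:
```python
from h import *
print(togo(641,-135.7,3.5,91.2))
im,d=arm.get_image("wrist");cv2.imwrite("pics/w12.png",im)
```

```text
(array([-0.42,  0.22,  9.33]), array([ 0.001, -0.007, -0.006]))
```

View pics/w12.png

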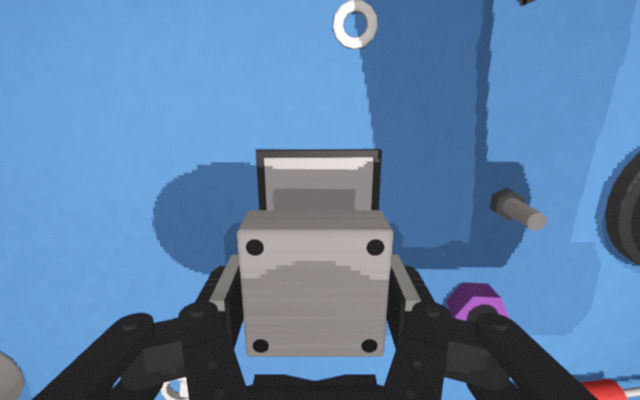

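The plate is held over the square nest. Checking its tilt from depth before lowering.

Run:
```python
from h import *
s=arm.read_state();im,d=arm.get_image("wrist");P=cloud(arm.get_calibration("wrist"),d)
q=P[265:335,265:370].reshape(-1,3);A=np.c_[q[:,:2]-q[:,:2].mean(0),np.ones(len(q))]
print(np.linalg.lstsq(A,q[:,2],rcond=None)[0],s['position'],togo(641,-135.7,3.5,91.2))
q=P[200:360,230:400].reshape(-1,3);q=q[abs(q[:,2]-np.median(q[:,2]))<5];print(rect(q[:,:2]))
```

```text
[-2.79479922e-01 -7.19747770e-03  1.22479050e+02] [ 638.31562704 -136.75927084   97.70383827] (array([-0.22,  0.01,  9.5 ]), array([ 0.001, -0.003, -0.003]))
c=(640.3,-134.4) 68.2x61.4 ang=-89.0
```

The plate has pitched about 0.28 rad in the grip, far (+x) edge low. I'll lower it so that edge meets the floor first and presses the plate level, watching the force.

Request:
move_arm:
  moves:
    - {"gripper": -1,"xyz": [-0.2,0,1],"angular": [0,0,0]}
    - {"gripper": -1,"xyz": [-0.2,0,3],"angular": [0,0,0]}
    - {"gripper": -1,"xyz": [-0.2,0,5],"angular": [0,0,0]}
    - {"gripper": -1,"xyz": [-0.2,0,6.5],"angular": [0,0,0]}
    - {"gripper": -1,"xyz": [-0.2,0,7],"angular": [0,0,0]}
    - {"gripper": -1,"xyz": [-0.2,0,7],"angular": [0,0,0]}
    - {"gripper": -1,"xyz": [-0.2,0,7],"angular": [0,0,0]}
    - {"gripper": -1,"xyz": [-0.2,0,7],"angular": [0,0,0]}

```text
clock: 30.15
position: [642.7, -135.7, 30.7]
ee_rot: [-0.01, 1.0, -0.0, 0.001]
contact_force: [0.9, -0.2, -4.7]
gripper_width: 59.0
```

```bash
cat > tilt.py <<'E'
from h import *
s=arm.read_state();im,d=arm.get_image("wrist");P=cloud(arm.get_calibration("wrist"),d)
q=P[265:335,270:365].reshape(-1,3);A=np.c_[q[:,:2]-q[:,:2].mean(0),np.ones(len(q))]
print(np.linalg.lstsq(A,q[:,2],rcond=None)[0],s['position'],s['contact_force'],togo(641,-135.7,3.5,91.2))
im,d=arm.get_image("side");cv2.imwrite("pics/st.png",cv2.resize(im[130:280,250:450],None,fx=4,fy=4))
E
python3 tilt.py
```

```text
[-3.19730465e-01 -8.87587986e-03  5.45983431e+01] [ 642.72502558 -135.72732684   30.680563  ] [ 0.90718901 -0.16031823 -4.6708136 ] (array([0.16, 0.01, 2.7 ]), array([-0.   ,  0.001, -0.001]))
```

View pics/st.png

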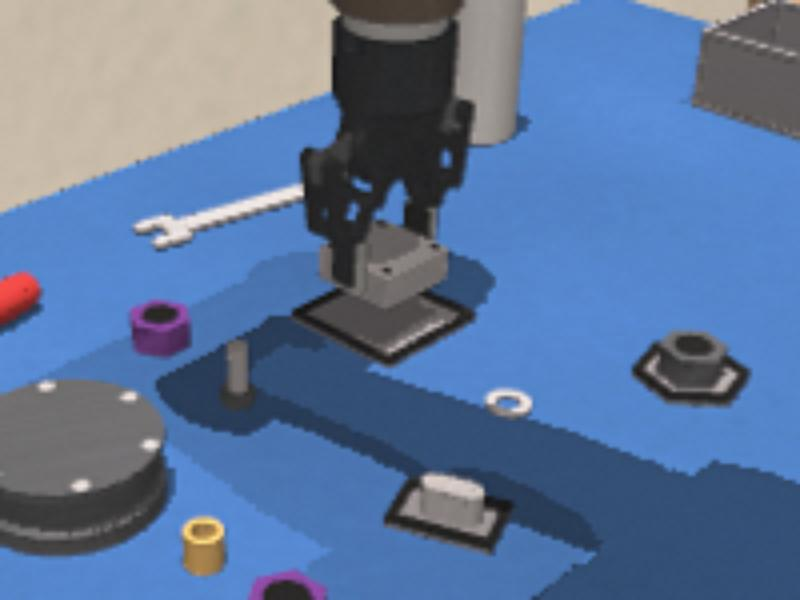

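Request:
move_arm:
  moves:
    - {"gripper": -1,"xyz": [0.1,0,0.5],"angular": [0,0,0]}
    - {"gripper": -1,"xyz": [0.1,0,1],"angular": [0,0,0]}
    - {"gripper": -1,"xyz": [0.1,0,1.4],"angular": [0,0,0]}
    - {"gripper": -1,"xyz": [0.1,0,1.6],"angular": [0,0,0]}
    - {"gripper": -1,"xyz": [0.1,0,1.7],"angular": [0,0,0]}
    - {"gripper": -1,"xyz": [0.1,0,1.7],"angular": [0,0,0]}

```text
clock: 31.0
position: [641.3, -135.7, 12.8]
ee_rot: [-0.01, 1.0, -0.0, 0.0]
contact_force: [-0.1, -0.7, -4.0]
gripper_width: 58.7
```

Request:
move_arm:
  moves:
    - {"gripper": -1,"xyz": [0,0,0.1],"angular": [0,0,0]}
    - {"gripper": -1,"xyz": [0,0,0.2],"angular": [0,0,0]}
    - {"gripper": -1,"xyz": [0,0,0.2],"angular": [0,0,0]}

```text
clock: 31.38
position: [641.2, -135.7, 10.7]
ee_rot: [-0.01, 1.0, 0.0, -0.0]
contact_force: [0.1, -0.7, -4.5]
gripper_width: 58.3
```

Request:
move_arm:
  moves:
    - {"gripper": -1,"xyz": [0,0,0.1],"angular": [0,0,0]}
    - {"gripper": -1,"xyz": [0,0,0.2],"angular": [0,0,0]}
    - {"gripper": -1,"xyz": [0,0,0.2],"angular": [0,0,0]}

```text
clock: 31.75
position: [641.1, -135.7, 8.7]
ee_rot: [-0.01, 1.0, -0.0, -0.0]
contact_force: [0.4, -0.6, -4.7]
gripper_width: 58.9
```

```bash
python3 tilt.py
python3 - <<'E'
from h import *
im,P=levels("side",641,-136,[20],60,14)
q=P[(np.abs(P[...,0]-641)<36)&(np.abs(P[...,1]+136)<26)&(P[...,2]>14)&(P[...,2]<45)]
print(len(q),q.min(0),q.max(0))
E
```

```text
[-3.30031941e-01 -1.01072963e-02  3.28316901e+01] [ 641.13879967 -135.73401628    8.66615756] [ 0.38871232 -0.64156876 -4.70716533] (array([ 0.02, -0.  ,  0.52]), array([ 0.   , -0.   , -0.001]))
side 20 456 24.0 c=(638.4,-132.2) 83.1x82.4 ang=1.3 mean [ 629.7 -127.6]
237 [ 610.0105343  -161.85796542   14.14526215] [ 672.99791452 -110.00029579   33.65511034]
```

View pics/st.png

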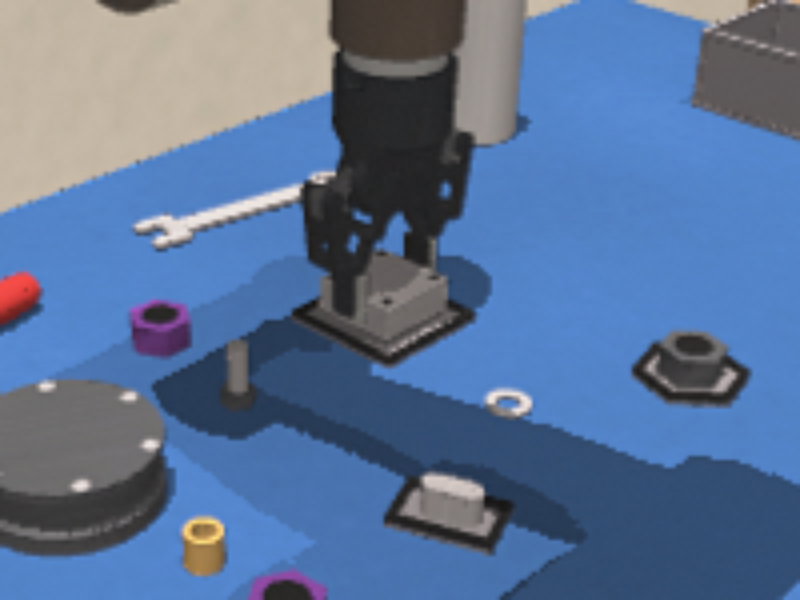

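Run:
```python
from h import *
for n in("side","wrist","top"):
    im,d=arm.get_image(n);P=cloud(arm.get_calibration(n),d)
    # profile of the surface height along x in the strip between the fingers
    print(n)
    for x in range(604,682,6):
        m=(abs(P[...,0]-x)<3)&(abs(P[...,1]+136)<22)&(P[...,2]<60); 
        if m.sum(): print(x,m.sum(),np.percentile(P[m][:,2],[5,50,95]).round(1))
```

```text
side
604 7 [3.9 5.2 6.7]
610 77 [ 0.7 16.  31.2]
616 63 [ 0.2 16.6 31.5]
622 22 [ 2.3 31.1 32.7]
628 20 [29.6 31.  32.7]
634 19 [29.1 30.5 31.9]
640 16 [29.7 30.7 32.4]
646 17 [29.8 30.8 32.1]
652 10 [30.2 30.8 32.4]
658 9 [29.2 30.8 31.7]
664 6 [28.8 30.4 31.4]
670 2 [30.6 30.8 31. ]
wrist
604 1042 [2.5 4.5 7.9]
610 3437 [ 2.6 16.5 31.3]
616 2215 [ 2.9 32.2 33.4]
622 1613 [31.6 32.5 33.4]
628 1529 [31.6 32.5 33.4]
634 1476 [31.6 32.5 33.4]
640 1419 [31.6 32.5 33.3]
646 1359 [31.6 32.5 33.4]
652 1301 [31.6 32.5 33.4]
658 1272 [31.6 32.4 33.3]
664 1190 [31.6 32.5 33.3]
670 867 [31.5 32.3 33.2]
top
604 49 [-0.9  3.1  7.7]
610 75 [-0.5  6.6 34.8]
616 52 [28.6 31.4 35.7]
622 25 [27.8 30.8 34.9]
628 14 [29.7 32.6 35.8]
```

The height profile shows the plate is level: about 32.5 mm all along x in the wrist view, about 31 mm in the side view. The "tilt" came from my fit window, which took in pixels off the plate. 5.2 mm remains to seat.

Request:
move_arm:
  moves:
    - {"gripper": -1,"xyz": [0,0,0.2],"angular": [0,0,0]}
    - {"gripper": -1,"xyz": [0,0,0.35],"angular": [0,0,0]}
    - {"gripper": -1,"xyz": [0,0,0.45],"angular": [0,0,0]}
    - {"gripper": -1,"xyz": [0,0,0.45],"angular": [0,0,0]}

```text
clock: 32.55
position: [641.1, -135.7, 4.1]
ee_rot: [-0.01, 1.0, 0.0, -0.0]
contact_force: [-0.5, 0.3, -4.2]
gripper_width: 58.8
```

Request:
move_arm:
  moves:
    - {"gripper": -1,"xyz": [0,0,0.05],"angular": [0,0,0]}
    - {"gripper": -1,"xyz": [0,0,0.1],"angular": [0,0,0]}
    - {"gripper": -1,"xyz": [0,0,0.1],"angular": [0,0,0]}

```text
clock: 32.92
position: [641.3, -135.7, 3.6]
ee_rot: [-0.01, 1.0, -0.0, 0.0]
contact_force: [-0.6, 0.9, -2.6]
gripper_width: 58.6
```

Request:
move_arm:
  moves:
    - {"gripper": -1,"xyz": [0,0,0.05],"angular": [0,0,0]}
    - {"gripper": -1,"xyz": [0,0,0.1],"angular": [0,0,0]}
    - {"gripper": -1,"xyz": [0,0,0.1],"angular": [0,0,0]}

```text
clock: 33.3
position: [641.3, -135.7, 3.6]
ee_rot: [-0.01, 1.0, -0.0, 0.0]
contact_force: [-3.6, 1.7, 5.2]
gripper_width: 59.0
```

Request:
move_arm:
  moves:
    - {"gripper": 0.6,"xyz": [0,0,0],"angular": [0,0,0]}
    - {"gripper": 0.9,"xyz": [0,0,0],"angular": [0,0,0]}
    - {"gripper": 0.9,"xyz": [0,0,0],"angular": [0,0,0]}
    - {"gripper": 0.9,"xyz": [0,0,-0.5],"angular": [0,0,0]}
    - {"gripper": 1,"xyz": [0,0,-3],"angular": [0,0,0]}
    - {"gripper": 1,"xyz": [0,0,-8],"angular": [0,0,0]}
    - {"gripper": 1,"xyz": [0,0,-13],"angular": [0,0,0]}
    - {"gripper": 1,"xyz": [0,0,-18],"angular": [0,0,0]}
    - {"gripper": 1,"xyz": [0,0,-20],"angular": [0,0,0]}
    - {"gripper": 1,"xyz": [0,0,-20],"angular": [0,0,0]}

```text
clock: 34.55
position: [642.2, -135.7, 204.9]
ee_rot: [-0.01, 1.0, -0.0, 0.003]
contact_force: [-0.6, 0.1, -0.6]
gripper_width: 85.5
```

Run:
```python
from h import *
print(arm.read_state()['position'])
for n in("side","wrist"):
    for nm,x,y,z in(("plate",640.8,-135.8,27),("key",471.8,-6,23),("nut",463,-222,23),("bear",474,255.7,25)):
        print(nm,end=' ');im,P=levels(n,x,y,[z],48)
    if n=="side": cv2.imwrite("pics/s13.png",im)
```

```text
[ 642.19409016 -135.7440804   204.86031338]
plate side 27 275 25.5 c=(641.8,-135.3) 62.3x62.1 ang=88.8 mean [ 640.2 -132.3]
key side 23 71 21.3 c=(471.2,-5.5) 32.0x17.7 ang=29.7 mean [470.9  -4.6]
nut side 23 111 21.6 c=(462.9,-220.3) 38.2x37.3 ang=-24.7 mean [ 462.5 -219.7]
bear side 25 536 23.9 c=(475.0,256.2) 50.4x49.9 ang=-85.0 mean [473.8 257.1]
plate wrist 27 3835 27.2 c=(642.0,-134.1) 60.1x59.1 ang=-89.0 mean [ 640.8 -134.1]
key nut bear
```

View pics/s13.png

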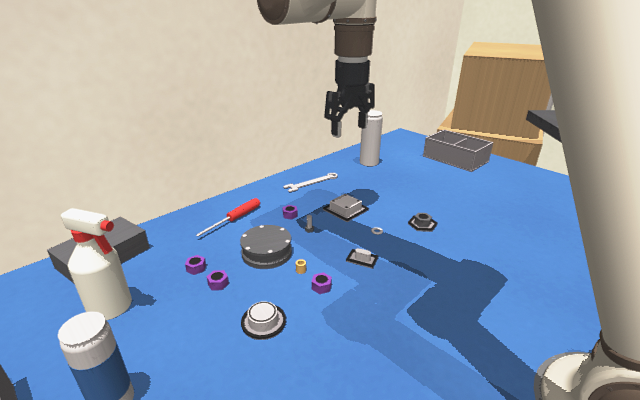

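The side view shows all four parts in their nests: plate (346,205), nut (423,220), key (362,256), bearing (263,318). The gripper is clear of everything, so I'll hand in.

```bash
python3 -c "
from bench import arm
print(arm.job_done())"
```

```text
the job is handed in; nothing more can be done
None
```

I took the stack apart from the top down (key, nut, bearing, plate) and set each part in its own nest. Each was lowered until it touched the floor, at 10 N or less, then released. I handed the job in at about 35 s; it reports no verdict.

- **Last checks:** the side camera shows all four parts about 1–2 mm from their nest centres. The top faces read about 1–2 mm low in that camera throughout. The plate was also checked by the wrist camera, which put it about 2 mm off centre with its top at 27.2 mm (27 expected when seated). The gripper was open and about 200 mm up.
- **Disagreements:** the cameras differ by 1–3 mm, mostly in y, which is within tolerance. One wrist-depth fit claimed the held plate was tilted by 0.3 rad. Height profiles from the side and wrist cameras showed it level, so that fit was wrong: its window took in pixels off the plate. I did not do a separate tilt check on the key, nut or bearing after placing.

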